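Grade vibration mounts by squeeze

TASK

Three vibration mounts for the balance look alike, but their rubber cores differ in stiffness: test every one by pressing its core straight down until the steel collar round it has been pushed part of the way down too (a millimetre or two), never with more than 18 N. Once all three have been tested, set the softest mount in the round pocket and the stiffest in the square pocket, upright and fully down, and leave the medium one standing where it was. Do not disturb the bottle, the tape rolls or the marker.

Things in the scene. Friction and masses are not known exactly. Their poses are not given: they have to be found in the camera images.
- mount_1: loose upright vibration mount, 0.17 to 0.25 kg: aluminium cup 44 mm across, 40 mm high; in its top a rubber core 11 mm across, round it a flat steel collar 30 mm across. The three look alike: one soft, one medium, one stiff, in any order. Origin: centre of the underside, z up. Core top 50 to 52 mm above it (varies by piece), collar top about 4 mm below the core's. Grip the cup's sides below 37 mm.
- mount_1_core: sprung rubber core of mount_1: yields straight down up to 10 mm and springs back; resistance grows with depth: 0.5 N/mm soft, 1.2 medium, 2.2 stiff. At rest it sags under its own 30 g by 0.6, 0.25 or 0.13 mm (the judge's measure, too small to see). Origin: moves with the core; unsagged it lies at the mount's origin (centre of its underside), not at the core's top.
- mount_1_collar (a joint): collar of mount_1, metres pushed down: 0 up, 0.005 bottomed (rigid). Stays where left; pushing it takes about 1.5 N. Wider than the core: fingertips pressing the core meet it when the core is about 4 mm down and carry it along. Tested = 0.001 or more.
- mount_2: loose upright vibration mount, 0.17 to 0.25 kg: aluminium cup 44 mm across, 40 mm high; in its top a rubber core 11 mm across, round it a flat steel collar 30 mm across. The three look alike: one soft, one medium, one stiff, in any order. Origin: centre of the underside, z up. Core top 50 to 52 mm above it (varies by piece), collar top about 4 mm below the core's. Grip the cup's sides below 37 mm.
- mount_2_core: sprung rubber core of mount_2: yields straight down up to 10 mm and springs back; resistance grows with depth: 0.5 N/mm soft, 1.2 medium, 2.2 stiff. At rest it sags under its own 30 g by 0.6, 0.25 or 0.13 mm (the judge's measure, too small to see). Origin: moves with the core; unsagged it lies at the mount's origin (centre of its underside), not at the core's top.
- mount_2_collar (a joint): collar of mount_2, metres pushed down: 0 up, 0.005 bottomed (rigid). Stays where left; pushing it takes about 1.5 N. Wider than the core: fingertips pressing the core meet it when the core is about 4 mm down and carry it along. Tested = 0.001 or more.
- mount_3: loose upright vibration mount, 0.17 to 0.25 kg: aluminium cup 44 mm across, 40 mm high; in its top a rubber core 11 mm across, round it a flat steel collar 30 mm across. The three look alike: one soft, one medium, one stiff, in any order. Origin: centre of the underside, z up. Core top 50 to 52 mm above it (varies by piece), collar top about 4 mm below the core's. Grip the cup's sides below 37 mm.
- mount_3_core: sprung rubber core of mount_3: yields straight down up to 10 mm and springs back; resistance grows with depth: 0.5 N/mm soft, 1.2 medium, 2.2 stiff. At rest it sags under its own 30 g by 0.6, 0.25 or 0.13 mm (the judge's measure, too small to see). Origin: moves with the core; unsagged it lies at the mount's origin (centre of its underside), not at the core's top.
- mount_3_collar (a joint): collar of mount_3, metres pushed down: 0 up, 0.005 bottomed (rigid). Stays where left; pushing it takes about 1.5 N. Wider than the core: fingertips pressing the core meet it when the core is about 4 mm down and carry it along. Tested = 0.001 or more.
- round_holder: grey plastic holder fixed to the worktop, 72 x 72 x 10 mm, with one round pocket 51 mm across in the middle, 6 mm deep (pocket floor 4 mm above the worktop). Origin: centre of the underside; z up.
- square_holder: grey plastic holder fixed to the worktop, 72 x 72 x 10 mm, with one square pocket 51 x 51 mm (sides parallel to the holder's) in the middle, 6 mm deep (pocket floor 4 mm above the worktop). Origin: centre of the underside; z up.
- bottle_2: clear reagent bottle with a blue cap, 56 mm across, 105 mm high, a bystander; origin: centre of the underside
- tape_1: yellow tape roll lying flat, 69 mm across, 19 mm high, a bystander; origin: centre of the underside
- tape_2: green tape roll lying flat, 70 mm across, 13 mm high, a bystander; origin: centre of the underside
- marker_3: marker pen lying flat, 134 mm long, 14 mm high, a bystander; origin: centre of the underside
Not all that is in view belongs to the job. What is shaped like the mount_1 but yellow is not meant.

How it is judged:
On the way:
1. all three mounts have been pressed until their collars are at least 1 mm down, with all three still standing on the worktop outside the holders (value of joint each of mount_1_collar, mount_2_collar, mount_3_collar above 0.001 m and horizontal distance between each of mount_1, mount_2, mount_3 and round_holder above 0.05 m and horizontal distance between each of mount_1, mount_2, mount_3 and square_holder above 0.05 m), for 0.1 s.
At the end, for the whole second after the job is handed in: Softest mount in the round pocket, stiffest in the square one: centres within 6 mm, underside within 1.5 mm of the pocket floor, upright within 0.06 rad, at rest; the medium one upright, at rest, within 20 mm of where it was; all collars at least 1 mm down (((angle between mount_1's own z axis and vertical below 0.06 rad and linear speed of mount_1 below 0.01 m/s and horizontal distance between mount_1 and round_holder below 0.006 m and z of mount_1 in the frame of round_holder below 0.0055 m and z of mount_1_core in the frame of mount_1 below -0.0004 m) or (angle between mount_2's own z axis and vertical below 0.06 rad and linear speed of mount_2 below 0.01 m/s and horizontal distance between mount_2 and round_holder below 0.006 m and z of mount_2 in the frame of round_holder below 0.0055 m and z of mount_2_core in the frame of mount_2 below -0.0004 m) or (angle between mount_3's own z axis and vertical below 0.06 rad and linear speed of mount_3 below 0.01 m/s and horizontal distance between mount_3 and round_holder below 0.006 m and z of mount_3 in the frame of round_holder below 0.0055 m and z of mount_3_core in the frame of mount_3 below -0.0004 m)) and ((angle between mount_1's own z axis and vertical below 0.06 rad and linear speed of mount_1 below 0.01 m/s and horizontal distance between mount_1 and square_holder below 0.006 m and z of mount_1 in the frame of square_holder below 0.0055 m and z of mount_1_core in the frame of mount_1 above -0.00019 m) or (angle between mount_2's own z axis and vertical below 0.06 rad and linear speed of mount_2 below 0.01 m/s and horizontal distance between mount_2 and square_holder below 0.006 m and z of mount_2 in the frame of square_holder below 0.0055 m and z of mount_2_core in the frame of mount_2 above -0.00019 m) or (angle between mount_3's own z axis and vertical below 0.06 rad and linear speed of mount_3 below 0.01 m/s and horizontal distance between mount_3 and square_holder below 0.006 m and z of mount_3 in the frame of square_holder below 0.0055 m and z of mount_3_core in the frame of mount_3 above -0.00019 m)) and ((angle between mount_1's own z axis and vertical below 0.06 rad and linear speed of mount_1 below 0.01 m/s and z of mount_1_core in the frame of mount_1 between -0.0004 and -0.00019 m and distance of mount_1 from where it was at the start of the episode below 0.02 m) or (angle between mount_2's own z axis and vertical below 0.06 rad and linear speed of mount_2 below 0.01 m/s and z of mount_2_core in the frame of mount_2 between -0.0004 and -0.00019 m and distance of mount_2 from where it was at the start of the episode below 0.02 m) or (angle between mount_3's own z axis and vertical below 0.06 rad and linear speed of mount_3 below 0.01 m/s and z of mount_3_core in the frame of mount_3 between -0.0004 and -0.00019 m and distance of mount_3 from where it was at the start of the episode below 0.02 m)) and value of joint each of mount_1_collar, mount_2_collar, mount_3_collar above 0.001 m); the robot touches nothing.
It fails at once if more than 18 N on a mount's core or on its collar (contact force between anything else and mount_1_core above 18 N or contact force between anything else and mount_1_collar above 18 N or contact force between anything else and mount_2_core above 18 N or contact force between anything else and mount_2_collar above 18 N or contact force between anything else and mount_3_core above 18 N or contact force between anything else and mount_3_collar above 18 N).
It fails at once if the bottle, a tape roll or the marker moved more than 20 mm, or the bottle tipped (distance of any of bottle_2, tape_1, tape_2, marker_3 from where it was at the start of the episode above 0.02 m or angle between bottle_2's own z axis and vertical above 0.3 rad).
It also fails if it takes over 62 s, if anything falls off the work surface, if the arm or the gripper's body presses on something with over 40 N, if the wrist force passes 120 N, or if a joint passes its speed limit or range.

ROBOT

A 6-joint arm with a two-finger parallel gripper is mounted at the origin on a cart in front of the work surface, level with it; the furniture and walls round the work are solid. World frame = base frame: x ahead of the robot, y to its left, z up, the work surface at z = 0. Lengths are in m, angles in rad, forces in N, time in s.
With the tool pointing down it reaches from about 0.3 to 0.875 m from the base axis. Payload 6.4 kg.
Tool frame: the origin (TCP) lies between the finger pads; the fingertips stand ctrl.tip_extent ahead of it and the grasp point (between the pads) is the TCP (ctrl.tip_extent is the distance from the TCP to the fingertips, in m); z points along the fingers, y is the line along which they close (so a half turn about z gives the same grasp; the last joint's range is limited). The gripper opens to 85 mm and grips with 20 to 120 N. Pads are 22 mm wide; open, the fingers measure 114 mm over their backs; the gripper's body (76 mm by 85 mm) begins 54 mm behind the grasp point. The pads swing forward as they close: fully open they stand 13 mm farther back than shut.
Start: joints at [-1.512, 0.181, 1.607, -0, 1.354, -0.206], TCP at [0.151, -0.555, 0.25] pointing down, gripper open.
Joint ranges: [-2.99, 2.99], [-0.89, 2.07], [0.3, 2.58], [-1.14, 4.28], [0, 2.63], [-3.12, 3.12]. Speed limits (rad/s): [2.57, 2.57, 3.01, 3.14, 3.14, 3.14].

INTERFACE

Orientations are given as a unit quaternion [w, x, y, z].
In Python, from bench import ctrl gives the robot as it stands.
- The arm moves only by the tool send_rows, never from a script. Its arguments are lists of equal length, an entry for each row: "dr": the turn, a rotation vector about the tool's x, y, z in units of 6 degrees (1.0 is 6 degrees), a list of three; "xyz": the shift along the tool's x, y, z in cm, a list of three; "jaw": the opening in per cent of the stroke, from 0 (shut) to 100 (fully open). In form: {"dr": [[wx, wy, wz], ...], "xyz": [[dx, dy, dz], ...], "jaw": [jaw, ...]}. A call has exactly 8 rows; each row is the pose to reach, as a shift and turn from the pose commanded when the call began, along the tool's axes at that moment; what a row does not reach only later rows make up. A row lasts 1/8 s, in which the tool goes at most 62.5 mm and 10.7 degrees, less where a joint would pass 70% of its speed; a pose out of reach is approached as far as the arm can. A call with a gripper value outside its range is refused whole. The fingers move at their own pace and stop on an object; the grip force is fixed at half the most. Time passes only in rows, so rows that repeat a pose let the fingers close, or fill a call up. It gives the time, the measured TCP pose, the force, the opening and the grip force at its end, in the units of the state.
- ctrl.get_obs(): the state, without advancing time (a new reading comes with each control period).
- ctrl.camera(name): name is "side" or "top"; returns the picture (420x560x3 uint8, red, green, blue); there is no depth.
- ctrl.calibration(name): a dict with "camera_matrix" (3x3 intrinsics, pixels), "world_from_camera" (4x4, takes a point from camera to world coordinates). Camera axes: x right, y up, looking along -z (the intrinsics and any distortion apply to the point x, -y, -z); pixel columns grow to the right and rows downward; lengths in m; the calibration is good to about 2 mm. A picture is of the moment at which its call begins. calibration takes no time and is no camera call.
- ctrl.hand_in(): hands the job in; it is judged then, once.
The state is a dict: "time_s": time; "q": joint angles; "dq": joint speeds; "joint_efforts": joint torques, N m; "eef_pos": TCP position; "eef_rot": TCP orientation; "wrist_force": force on the tool from outside, world axes, zero at the start; "torque": the same for the moment, N m; "opening": opening from 0.0 (shut) to 1.0 (fully open); "grasp_force": force on a finger pad.
Only numpy, scipy, OpenCV 4.12 (cv2) and the standard library are available. Lean on these libraries where they do the work, as an engineer would, in place of code of your own. Each camera call takes 0.05 s, during which the arm holds its last target. There are 200 camera calls.

## Working session

There is one attempt and no reset: what is moved stays moved. The work goes in short steps, Python scripts to look and compute and a tool call to move; the robot and the scene stay as the last step left them, time stands still between calls to the robot, and variables do not carry over. Pictures are saved under pics/ and viewed, at most 10 in all, crops included, and the job is handed in when it is done.

Besides the shell and the picture viewer there is one more tool, called after ">>>" in YAML: its name, and indented under it one key for each argument. send_rows: Moves the arm, as the interface text tells. Its arguments: {"type":"object","properties":{"dr":{"type":"array","items":{"type":"array","items":{"type":"number"}}},"xyz":{"type":"array","items":{"type":"array","items":{"type":"number"}}},"jaw":{"type":"array","items":{"type":"number"}}},"required":["dr","xyz","jaw"]}

```bash
mkdir -p pics; python3 - <<'E'
from bench import ctrl
import cv2
for n in("top","side"):
    im=ctrl.camera(n); cv2.imwrite(f"pics/{n}0.png",im[:,:,::-1])
    c=ctrl.calibration(n); print(n,c)
o=ctrl.get_obs(); print(o, ctrl.tip_extent)
E
```

```text
top {'camera_matrix': array([[512.89707466,   0.        , 285.72188708],
       [  0.        , 512.89707466, 208.21306639],
       [  0.        ,   0.        ,   1.        ]]), 'world_from_camera': array([[-0.02609849,  0.99545859, -0.09154811,  0.48229884],
       [-0.99956073, -0.02727275, -0.01159897,  0.29616696],
       [-0.01404306,  0.09120518,  0.9957331 ,  1.13260207],
       [ 0.        ,  0.        ,  0.        ,  1.        ]])}
side {'camera_matrix': array([[453.52682383,   0.        , 283.03461369],
       [  0.        , 453.52682383, 209.22881745],
       [  0.        ,   0.        ,   1.        ]]), 'world_from_camera': array([[ 0.99945798,  0.00257803, -0.03281912,  0.52979235],
       [-0.02873892,  0.55457361, -0.83163825, -0.48986686],
       [ 0.01605663,  0.83213068,  0.55434711,  0.57052473],
       [ 0.        ,  0.        ,  0.        ,  1.        ]])}
{'time_s': 0.1, 'q': array([-1.51229377e+00,  1.81492417e-01,  1.60789385e+00,  1.07419996e-05,
        1.35379941e+00, -2.06272703e-01]), 'dq': array([ 5.79961219e-04,  3.24022269e-05, -2.20295782e-03, -1.93741400e-04,
       -1.08621627e-03,  5.19577378e-04]), 'joint_efforts': array([ 8.81779924e-04, -4.45878804e+01, -3.52236521e+01, -3.45095314e-04,
        4.18155076e-03,  2.14916963e-05]), 'eef_pos': array([ 0.15048073, -0.55448255,  0.24946663]), 'eef_rot': array([-7.93948602e-04,  9.91249388e-01,  1.32000062e-01,  6.40263920e-05]), 'wrist_force': array([0.57178278, 0.69339371, 0.12671842]), 'torque': array([-0.04452716,  0.00487281, -0.01830989]), 'grasp_force': 0.0, 'opening': 0.999008696174414} 0.019
```

View pics/top0.png

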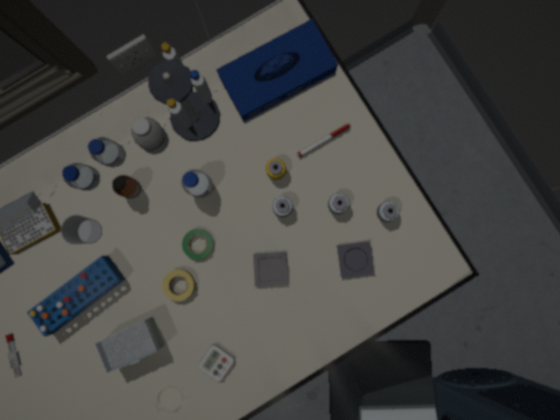

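View pics/side0.png

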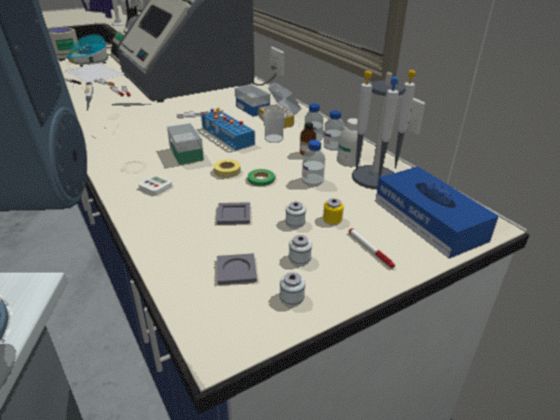

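The top view shows the three mounts at about (283,206), (339,203) and (389,211), with the yellow decoy at (276,168). The square holder is at (270,268) and the round one at (355,259). The side view has the mounts at (295,214), (300,248) and (292,289).

```bash
cat > h.py <<'E'
from bench import ctrl
import cv2, numpy as np
from scipy.spatial.transform import Rotation as R
def ray(n,uv):
    c=ctrl.calibration(n);K=c["camera_matrix"];T=c["world_from_camera"]
    d=np.linalg.inv(K)@[uv[0],uv[1],1]; d=T[:3,:3]@[d[0],-d[1],-d[2]]
    return T[:3,3],d
def onz(n,uv,z):
    o,d=ray(n,uv); return o+d*(z-o[2])/d[2]
def proj(n,p):
    c=ctrl.calibration(n);T=np.linalg.inv(c["world_from_camera"]);q=T[:3,:3]@p+T[:3,3]
    v=c["camera_matrix"]@[q[0],-q[1],-q[2]]; return v[:2]/v[2]
def togo(p):  # shift in tool axes, cm, from measured pose
    o=ctrl.get_obs(); w,x,y,z=o["eef_rot"]; r=R.from_quat([x,y,z,w])
    return np.round(100*r.inv().apply(np.array(p)-o["eef_pos"]),2)
E
python3 - <<'E'
from h import *
im=cv2.imread("pics/top0.png")
g=cv2.cvtColor(im,cv2.COLOR_BGR2GRAY)
S=cv2.resize(im[140:300,240:420],None,fx=4.4,fy=3.75*4.4/3.75*0.85 if 0 else 3.7,interpolation=cv2.INTER_CUBIC)
S=cv2.convertScaleAbs(S,alpha=1.5); cv2.imwrite("pics/topcrop.png",S)
for (u,v) in [(283,206),(339,203),(389,211)]:
    p=g[v-9:v+9,u-9:u+9].astype(float); w=np.clip(90-p,0,None); ys,xs=np.mgrid[v-9:v+9,u-9:u+9]
    print(p.min(),np.median(p)); w[np.hypot(xs-u,ys-v)>6]=0
    c=((w*xs).sum()/w.sum(),(w*ys).sum()/w.sum()); print(np.round(c,1),onz("top",c,.051))
for (u,v) in [(270,268),(355,259)]:
    m=(g<115).astype(np.uint8); m=m[v-28:v+28,u-28:u+28].copy()
    cs,_=cv2.findContours(m,cv2.RETR_EXTERNAL,cv2.CHAIN_APPROX_NONE); c=max(cs,key=cv2.contourArea)
    r=cv2.minAreaRect(c); b=cv2.boxPoints(r)+[u-28,v-28]
    P=np.array([onz("top",q,.01) for q in b]); print(r[1],P.mean(0),np.linalg.norm(P[0]-P[1]),np.linalg.norm(P[1]-P[2]),np.degrees(np.arctan2(*(P[1]-P[0])[1::-1])))
E
```

```text
16.0 84.0
[282.6 205.7] [0.5872882  0.31520315 0.051     ]
18.0 84.0
[339.3 202.7] [0.59040277 0.19503306 0.051     ]
17.0 82.0
[389.6 210.7] [0.57042399 0.08970961 0.051     ]
(54.99999237060547, 54.99999237060547) [0.45726066 0.34795334 0.01      ] 0.12033317256344969 0.118839167300934 -91.51934944019193
(54.99999237060547, 54.99999237060547) [0.47193657 0.16262757 0.01      ] 0.11996657089345639 0.11895978845347153 -91.53344891181119
```

View pics/topcrop.png

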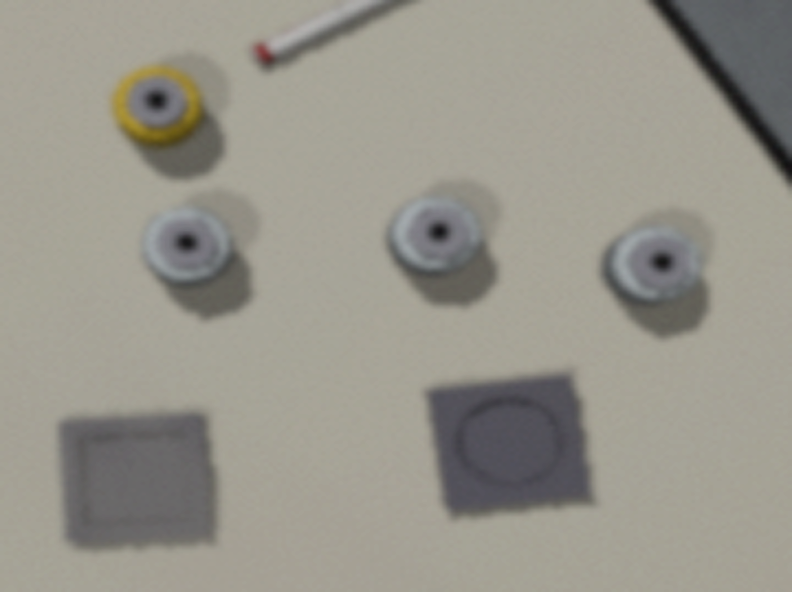

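The crop confirms the three aluminium mounts, with dark cores at about (186,242), (438,232) and (661,261). The yellow one at (157,103) is the decoy. The two holders are at about (140,480) and (510,443).

```bash
python3 - <<'E'
from h import *
im={n:cv2.imread(f"pics/{n}0.png") for n in("top","side")}
C={"top":[(270,268),(355,259)],"side":[(234,213),(236,268)]}
for n in C:
  g=cv2.GaussianBlur(cv2.cvtColor(im[n],cv2.COLOR_BGR2GRAY),(3,3),0)
  for (u,v) in C[n]:
    p=g[v-24:v+24,u-24:u+24]; t,m=cv2.threshold(p,0,255,cv2.THRESH_BINARY_INV+cv2.THRESH_OTSU)
    cs,_=cv2.findContours(m,cv2.RETR_EXTERNAL,cv2.CHAIN_APPROX_NONE); c=max(cs,key=cv2.contourArea)[:,0]+[u-24,v-24]
    W=np.array([onz(n,q,.008) for q in c])[:,:2].astype(np.float32)
    r=cv2.minAreaRect(W); print(n,t,np.round(r[0],4),np.round(r[1],4),r[2])
g=cv2.cvtColor(im["side"],cv2.COLOR_BGR2GRAY)
for P in [(.5873,.3152),(.5904,.195),(.5704,.0897)]:
    u,v=proj("side",np.array([*P,.051])); print("pred",u,v); a,b=int(u),int(v)
    p=g[b-8:b+9,a-10:a+11]; ys,xs=np.mgrid[b-8:b+9,a-10:a+11]; k=p<p.min()+25; print(p.min(),k.sum(),xs[k].mean(),ys[k].mean(),onz("side",(xs[k].mean(),ys[k].mean()),.050))
print("go",togo((.5704,.0897,.09)))
E
```

```text
top 87.0 [0.4525 0.345 ] [0.0777 0.0754] 1.8669114112854004
top 80.0 [0.4689 0.1601] [0.0762 0.0741] 5.608202934265137
side 155.0 [0.452  0.3377] [0.0756 0.0873] 1.8603018522262573
side 154.0 [0.4687 0.154 ] [0.0758 0.0855] 5.460786819458008
pred 295.3242127093738 202.46680708951445
28 2 295.5 204.0 [0.5874757  0.31078659 0.05      ]
pred 300.20945268035393 236.84895977865997
28 6 300.1666666666667 238.16666666666666 [0.59018727 0.19220288 0.05      ]
pred 292.19999374838426 274.3751316075303
29 11 292.0 277.0 [0.56983926 0.08423387 0.05      ]
go [ 57.38 -51.16  16.05]
```

>>> send_rows:
  dr:
    - [0,0,0]
    - [0,0,0]
    - [0,0,0]
    - [0,0,0]
    - [0,0,0]
    - [0,0,0]
    - [0,0,0]
    - [0,0,0]
  xyz:
    - [57.4,-51.2,14]
    - [57.4,-51.2,14]
    - [57.4,-51.2,14]
    - [57.4,-51.2,14]
    - [57.4,-51.2,14]
    - [57.4,-51.2,14]
    - [57.4,-51.2,14]
    - [57.4,-51.2,14]
  jaw: [0,0,0,0,0,0,0,0]

```text
time_s: 1.1
eef_pos: [0.4198, -0.141, 0.1605]
eef_rot: [0.0, 0.991, 0.132, 0.0]
wrist_force: [0.6, -0.2, -0.1]
opening: 0.003
grasp_force: 0.0
```

```bash
python3 - <<'E'
from h import *
print(ctrl.get_obs()["eef_pos"],togo((.570,.0887,.10)),ctrl.tip_extent)
E
```

```text
[ 0.41982276 -0.14104217  0.16047984] [ 20.5  -18.25   6.05] 0.019
```

>>> send_rows:
  dr:
    - [0,0,0]
    - [0,0,0]
    - [0,0,0]
    - [0,0,0]
    - [0,0,0]
    - [0,0,0]
    - [0,0,0]
    - [0,0,0]
  xyz:
    - [20.5,-18.25,6]
    - [20.5,-18.25,6]
    - [20.5,-18.25,6]
    - [20.5,-18.25,6]
    - [20.5,-18.25,6]
    - [20.5,-18.25,6]
    - [20.5,-18.25,7]
    - [20.5,-18.25,7]
  jaw: [0,0,0,0,0,0,0,0]

```text
time_s: 2.1
eef_pos: [0.5679, 0.0859, 0.0897]
eef_rot: [-0.0, 0.991, 0.131, -0.001]
wrist_force: [-0.5, -0.0, 0.1]
opening: 0.0
grasp_force: 0.0
```

```bash
python3 - <<'E'
from h import *
print(ctrl.get_obs()["eef_pos"],togo((.570,.0887,.076)))
a=ctrl.camera("top");b=ctrl.camera("side")
u,v=map(int,proj("top",np.array([.57,.089,.06]))); A=a[v-35:v+35,u-35:u+35]
u,v=map(int,proj("side",np.array([.57,.089,.06]))); B=b[v-45:v+45,u-45:u+45]
cv2.imwrite("pics/near.png",np.hstack([cv2.resize(x,(390,390),interpolation=cv2.INTER_CUBIC) for x in(A,B)])[:,:,::-1])
E
```

```text
[0.56789948 0.0858955  0.08966841] [ 0.28 -0.22  1.37]
```

View pics/near.png

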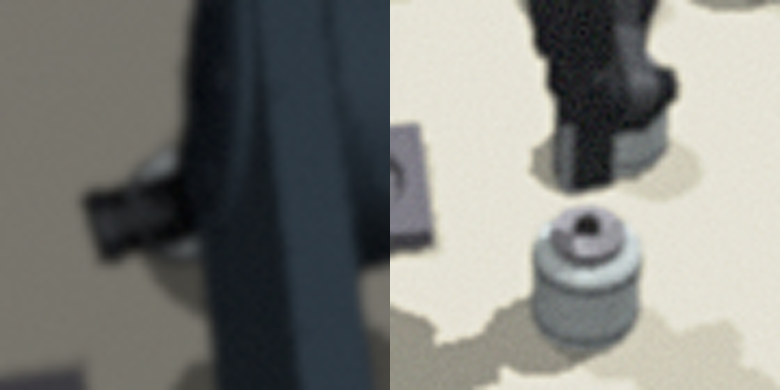

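The picture shows the closed tips above the right-hand mount, tip bottom at (588,187), core at (586,220), so they are in line. I'll go down to just above the core and let it settle.

>>> send_rows:
  dr:
    - [0,0,0]
    - [0,0,0]
    - [0,0,0]
    - [0,0,0]
    - [0,0,0]
    - [0,0,0]
    - [0,0,0]
    - [0,0,0]
  xyz:
    - [0,0,0.6]
    - [0,0,1.2]
    - [0,0,1.6]
    - [0,0,1.75]
    - [0,0,1.75]
    - [0,0,1.75]
    - [0,0,1.75]
    - [0,0,1.75]
  jaw: [0,0,0,0,0,0,0,0]

```text
time_s: 3.2
eef_pos: [0.5693, 0.087, 0.0734]
eef_rot: [0.0, 0.991, 0.132, 0.0]
wrist_force: [-0.5, 0.3, -0.3]
opening: -0.001
grasp_force: 0.0
```

>>> send_rows:
  dr:
    - [0,0,0]
    - [0,0,0]
    - [0,0,0]
    - [0,0,0]
    - [0,0,0]
    - [0,0,0]
    - [0,0,0]
    - [0,0,0]
  xyz:
    - [0,0,0.1]
    - [0,0,0.2]
    - [0,0,0.3]
    - [0,0,0.4]
    - [0,0,0.5]
    - [0,0,0.5]
    - [0,0,0.5]
    - [0,0,0.5]
  jaw: [0,0,0,0,0,0,0,0]

```text
time_s: 4.2
eef_pos: [0.5693, 0.0869, 0.0684]
eef_rot: [0.0, 0.991, 0.132, 0.0]
wrist_force: [-0.7, -0.0, 2.7]
opening: 0.0
grasp_force: 1.7
```

>>> send_rows:
  dr:
    - [0,0,0]
    - [0,0,0]
    - [0,0,0]
    - [0,0,0]
    - [0,0,0]
    - [0,0,0]
    - [0,0,0]
    - [0,0,0]
  xyz:
    - [0,0,0.05]
    - [0,0,0.1]
    - [0,0,0.15]
    - [0,0,0.15]
    - [0,0,0.15]
    - [0,0,0.15]
    - [0,0,0.15]
    - [0,0,0.15]
  jaw: [0,0,0,0,0,0,0,0]

```text
time_s: 5.2
eef_pos: [0.5693, 0.0869, 0.0671]
eef_rot: [0.0, 0.991, 0.132, 0.0]
wrist_force: [-2.4, -1.0, 6.2]
opening: -0.0
grasp_force: 3.1
```

>>> send_rows:
  dr:
    - [0,0,0]
    - [0,0,0]
    - [0,0,0]
    - [0,0,0]
    - [0,0,0]
    - [0,0,0]
    - [0,0,0]
    - [0,0,0]
  xyz:
    - [0,0,0.05]
    - [0,0,0.1]
    - [0,0,0.1]
    - [0,0,0.1]
    - [0,0,0.1]
    - [0,0,0.1]
    - [0,0,0.1]
    - [0,0,0.1]
  jaw: [0,0,0,0,0,0,0,0]

```text
time_s: 6.2
eef_pos: [0.5694, 0.0869, 0.0663]
eef_rot: [0.0, 0.991, 0.132, 0.0]
wrist_force: [-2.0, 0.7, 8.2]
opening: 0.002
grasp_force: 3.9
```

>>> send_rows:
  dr:
    - [0,0,0]
    - [0,0,0]
    - [0,0,0]
    - [0,0,0]
    - [0,0,0]
    - [0,0,0]
    - [0,0,0]
    - [0,0,0]
  xyz:
    - [0,0,0.04]
    - [0,0,0.08]
    - [0,0,0.12]
    - [0,0,0.15]
    - [0,0,0.15]
    - [0,0,0.15]
    - [0,0,0.15]
    - [0,0,0.15]
  jaw: [0,0,0,0,0,0,0,0]

```text
time_s: 7.2
eef_pos: [0.5695, 0.0869, 0.0652]
eef_rot: [0.0, 0.991, 0.132, 0.0]
wrist_force: [-4.2, -0.8, 11.6]
opening: -0.002
grasp_force: 5.4
```

>>> send_rows:
  dr:
    - [0,0,0]
    - [0,0,0]
    - [0,0,0]
    - [0,0,0]
    - [0,0,0]
    - [0,0,0]
    - [0,0,0]
    - [0,0,0]
  xyz:
    - [0,0,0.04]
    - [0,0,0.08]
    - [0,0,0.12]
    - [0,0,0.14]
    - [0,0,0.14]
    - [0,0,0.14]
    - [0,0,0.14]
    - [0,0,0.14]
  jaw: [0,0,0,0,0,0,0,0]

```text
time_s: 8.2
eef_pos: [0.5696, 0.0869, 0.0642]
eef_rot: [0.0, 0.991, 0.132, 0.0]
wrist_force: [-5.6, -0.5, 13.6]
opening: 0.001
grasp_force: 6.6
```

>>> send_rows:
  dr:
    - [0,0,0]
    - [0,0,0]
    - [0,0,0]
    - [0,0,0]
    - [0,0,0]
    - [0,0,0]
    - [0,0,0]
    - [0,0,0]
  xyz:
    - [0,0,0.05]
    - [0,0,0.05]
    - [0,0,-2.5]
    - [2.4,-4.9,-2.5]
    - [4.8,-9.8,-2.5]
    - [4.8,-9.8,-2.0]
    - [4.8,-9.8,-1.1]
    - [4.8,-9.8,-1.1]
  jaw: [0,0,0,0,0,0,0,0]

```text
time_s: 9.2
eef_pos: [0.5887, 0.1927, 0.0721]
eef_rot: [0.0, 0.991, 0.131, -0.002]
wrist_force: [0.1, 0.2, 0.3]
opening: 0.001
grasp_force: 0.0
```

>>> send_rows:
  dr:
    - [0,0,0]
    - [0,0,0]
    - [0,0,0]
    - [0,0,0]
    - [0,0,0]
    - [0,0,0]
    - [0,0,0]
    - [0,0,0]
  xyz:
    - [0,0,0.1]
    - [0,0,0.2]
    - [0,0,0.3]
    - [0,0,0.4]
    - [0,0,0.5]
    - [0,0,0.5]
    - [0,0,0.5]
    - [0,0,0.5]
  jaw: [0,0,0,0,0,0,0,0]

```text
time_s: 10.2
eef_pos: [0.59, 0.1941, 0.0689]
eef_rot: [0.0, 0.991, 0.132, 0.0]
wrist_force: [0.8, -1.1, 0.7]
opening: -0.001
grasp_force: 0.4
```

>>> send_rows:
  dr:
    - [0,0,0]
    - [0,0,0]
    - [0,0,0]
    - [0,0,0]
    - [0,0,0]
    - [0,0,0]
    - [0,0,0]
    - [0,0,0]
  xyz:
    - [0,0,0.05]
    - [0,0,0.1]
    - [0,0,0.15]
    - [0,0,0.2]
    - [0,0,0.2]
    - [0,0,0.2]
    - [0,0,0.2]
    - [0,0,0.2]
  jaw: [0,0,0,0,0,0,0,0]

```text
time_s: 11.2
eef_pos: [0.59, 0.1941, 0.067]
eef_rot: [0.0, 0.991, 0.132, 0.0]
wrist_force: [-0.5, 0.4, 2.7]
opening: 0.003
grasp_force: 1.4
```

>>> send_rows:
  dr:
    - [0,0,0]
    - [0,0,0]
    - [0,0,0]
    - [0,0,0]
    - [0,0,0]
    - [0,0,0]
    - [0,0,0]
    - [0,0,0]
  xyz:
    - [0,0,0.05]
    - [0,0,0.1]
    - [0,0,0.15]
    - [0,0,0.15]
    - [0,0,0.15]
    - [0,0,0.15]
    - [0,0,0.15]
    - [0,0,0.15]
  jaw: [0,0,0,0,0,0,0,0]

```text
time_s: 12.2
eef_pos: [0.59, 0.1941, 0.0654]
eef_rot: [-0.0, 0.991, 0.132, 0.0]
wrist_force: [1.3, -1.1, 3.1]
opening: -0.003
grasp_force: 1.6
```

>>> send_rows:
  dr:
    - [0,0,0]
    - [0,0,0]
    - [0,0,0]
    - [0,0,0]
    - [0,0,0]
    - [0,0,0]
    - [0,0,0]
    - [0,0,0]
  xyz:
    - [0,0,0.05]
    - [0,0,0.1]
    - [0,0,0.15]
    - [0,0,0.15]
    - [0,0,0.15]
    - [0,0,0.15]
    - [0,0,0.15]
    - [0,0,0.15]
  jaw: [0,0,0,0,0,0,0,0]

```text
time_s: 13.2
eef_pos: [0.59, 0.1941, 0.0639]
eef_rot: [-0.0, 0.991, 0.132, 0.0]
wrist_force: [1.4, -0.1, 4.3]
opening: -0.0
grasp_force: 2.0
```

>>> send_rows:
  dr:
    - [0,0,0]
    - [0,0,0]
    - [0,0,0]
    - [0,0,0]
    - [0,0,0]
    - [0,0,0]
    - [0,0,0]
    - [0,0,0]
  xyz:
    - [0,0,0.05]
    - [0,0,0.05]
    - [0,0,-2.5]
    - [1.45,-5.85,-2.5]
    - [2.9,-11.7,-2.5]
    - [2.9,-11.7,-1.8]
    - [2.9,-11.7,-0.9]
    - [2.9,-11.7,-0.9]
  jaw: [0,0,0,0,0,0,0,0]

```text
time_s: 14.2
eef_pos: [0.5861, 0.3129, 0.0708]
eef_rot: [0.0, 0.991, 0.131, -0.002]
wrist_force: [0.1, -1.1, -0.3]
opening: -0.0
grasp_force: 0.0
```

>>> send_rows:
  dr:
    - [0,0,0]
    - [0,0,0]
    - [0,0,0]
    - [0,0,0]
    - [0,0,0]
    - [0,0,0]
    - [0,0,0]
    - [0,0,0]
  xyz:
    - [0,0,0.1]
    - [0,0,0.2]
    - [0,0,0.3]
    - [0,0,0.4]
    - [0,0,0.4]
    - [0,0,0.4]
    - [0,0,0.4]
    - [0,0,0.4]
  jaw: [0,0,0,0,0,0,0,0]

```text
time_s: 15.2
eef_pos: [0.5873, 0.3146, 0.0689]
eef_rot: [-0.0, 0.991, 0.132, 0.0]
wrist_force: [0.3, -0.3, 0.4]
opening: -0.002
grasp_force: 0.0
```

>>> send_rows:
  dr:
    - [0,0,0]
    - [0,0,0]
    - [0,0,0]
    - [0,0,0]
    - [0,0,0]
    - [0,0,0]
    - [0,0,0]
    - [0,0,0]
  xyz:
    - [0,0,0.05]
    - [0,0,0.1]
    - [0,0,0.15]
    - [0,0,0.2]
    - [0,0,0.2]
    - [0,0,0.2]
    - [0,0,0.2]
    - [0,0,0.2]
  jaw: [0,0,0,0,0,0,0,0]

```text
time_s: 16.2
eef_pos: [0.5873, 0.3146, 0.067]
eef_rot: [-0.0, 0.991, 0.132, 0.0]
wrist_force: [-0.4, 0.7, 2.8]
opening: -0.002
grasp_force: 1.1
```

>>> send_rows:
  dr:
    - [0,0,0]
    - [0,0,0]
    - [0,0,0]
    - [0,0,0]
    - [0,0,0]
    - [0,0,0]
    - [0,0,0]
    - [0,0,0]
  xyz:
    - [0,0,0.05]
    - [0,0,0.1]
    - [0,0,0.15]
    - [0,0,0.2]
    - [0,0,0.2]
    - [0,0,0.2]
    - [0,0,0.2]
    - [0,0,0.2]
  jaw: [0,0,0,0,0,0,0,0]

```text
time_s: 17.2
eef_pos: [0.5873, 0.3146, 0.065]
eef_rot: [-0.0, 0.991, 0.132, 0.0]
wrist_force: [-1.3, 0.6, 4.6]
opening: 0.002
grasp_force: 2.6
```

>>> send_rows:
  dr:
    - [0,0,0]
    - [0,0,0]
    - [0,0,0]
    - [0,0,0]
    - [0,0,0]
    - [0,0,0]
    - [0,0,0]
    - [0,0,0]
  xyz:
    - [0,0,0.05]
    - [0,0,0.1]
    - [0,0,0.15]
    - [0,0,0.2]
    - [0,0,0.22]
    - [0,0,0.22]
    - [0,0,0.22]
    - [0,0,0.22]
  jaw: [0,0,0,0,0,0,0,0]

```text
time_s: 18.2
eef_pos: [0.5874, 0.3147, 0.0633]
eef_rot: [-0.0, 0.991, 0.132, 0.0]
wrist_force: [-2.3, -0.3, 7.9]
opening: 0.004
grasp_force: 3.8
```

>>> send_rows:
  dr:
    - [0,0,0]
    - [0,0,0]
    - [0,0,0]
    - [0,0,0]
    - [0,0,0]
    - [0,0,0]
    - [0,0,0]
    - [0,0,0]
  xyz:
    - [0,0,0.06]
    - [0,0,0.08]
    - [0,0,0.08]
    - [0,0,-4]
    - [-1.5,5.8,-5.5]
    - [-2.9,11.7,-5.5]
    - [-2.9,11.7,-5.5]
    - [-2.9,11.7,-5.5]
  jaw: [0,0,0,0,60,90,90,90]

```text
time_s: 19.2
eef_pos: [0.5896, 0.1939, 0.1171]
eef_rot: [-0.0, 0.991, 0.131, -0.0]
wrist_force: [-0.6, -0.0, -0.2]
opening: 0.847
grasp_force: 0.0
```

```bash
python3 - <<'E'
from h import *
b=ctrl.camera("side");b0=cv2.imread("pics/side0.png")[:,:,::-1]
R_=[]
for P in [(.5873,.3147),(.59,.194),(.5695,.0875)]:
    u,v=map(int,proj("side",np.array([*P,.035])))
    R_.append(np.vstack([cv2.resize(x[v-28:v+28,u-25:u+25],(250,280),interpolation=cv2.INTER_CUBIC) for x in(b0,b)]))
cv2.imwrite("pics/col.png",np.hstack(R_)[:,:,::-1])
o=ctrl.get_obs();print(o["eef_pos"],o["opening"],togo((.59,.194,.029)))
E
```

```text
[0.5895518  0.1946662  0.11709253] 0.8995311043912202 [0.03 0.08 8.81]
```

View pics/col.png

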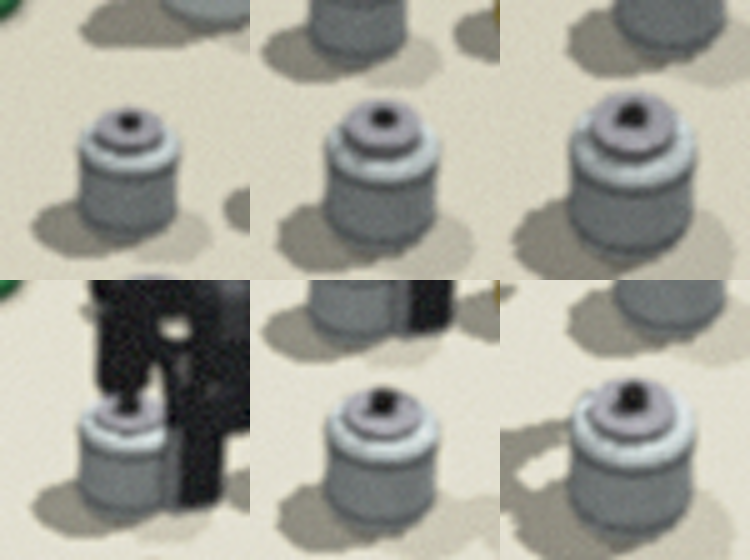

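The lower row shows all three collars sitting lower than in the upper row, with the cores standing out at (130,400), (381,402) and (631,396). The mounts have not moved. The right one is stiff, the middle one soft and the left one medium. Next I grip the soft mount.

>>> send_rows:
  dr:
    - [0,0,0]
    - [0,0,0]
    - [0,0,0]
    - [0,0,0]
    - [0,0,0]
    - [0,0,0]
    - [0,0,0]
    - [0,0,0]
  xyz:
    - [0,0,4]
    - [0,0,7.5]
    - [0,0,8.8]
    - [0,0,8.8]
    - [0,0,8.8]
    - [0,0,8.8]
    - [0,0,8.8]
    - [0,0,8.8]
  jaw: [90,90,90,90,50,30,30,30]

```text
time_s: 20.25
eef_pos: [0.5915, 0.1944, 0.0318]
eef_rot: [-0.0, 0.991, 0.132, 0.002]
wrist_force: [-0.7, 1.2, 7.0]
opening: 0.496
grasp_force: 61.6
```

```bash
python3 - <<'E'
from h import *
o=ctrl.get_obs();print(o["eef_pos"],o["opening"],togo((.469,.160,o["eef_pos"][2]+.006)))
E
```

```text
[0.59146162 0.19441984 0.03175209] 0.49583253562526114 [-12.72   0.12  -0.65]
```

>>> send_rows:
  dr:
    - [0,0,0]
    - [0,0,0]
    - [0,0,0]
    - [0,0,0]
    - [0,0,0]
    - [0,0,0]
    - [0,0,0]
    - [0,0,0]
  xyz:
    - [0,0,-1.5]
    - [0,0,-3]
    - [-4,0,-3]
    - [-8,0,-3]
    - [-12.6,0.1,-3]
    - [-12.6,0.1,-3]
    - [-12.6,0.1,-3]
    - [-12.6,0.1,-3]
  jaw: [30,30,30,30,30,30,30,30]

```text
time_s: 21.25
eef_pos: [0.4703, 0.1603, 0.0606]
eef_rot: [0.0, 0.991, 0.132, 0.001]
wrist_force: [0.0, -0.5, -2.3]
opening: 0.494
grasp_force: 61.2
```

```bash
python3 - <<'E'
from h import *
o=ctrl.get_obs();print(o["eef_pos"],o["opening"],o["wrist_force"],togo((.469,.160,.0358)))
a=ctrl.camera("top");b=ctrl.camera("side")
u,v=map(int,proj("top",np.array([.469,.16,.02]))); A=a[v-35:v+35,u-35:u+35]
u,v=map(int,proj("side",np.array([.469,.16,.03]))); B=b[v-40:v+40,u-40:u+40];print(u,v)
cv2.imwrite("pics/pl1.png",np.hstack([cv2.resize(x,(400,400),interpolation=cv2.INTER_CUBIC) for x in(A,B)])[:,:,::-1])
E
```

```text
[0.47033254 0.1603172  0.06056608] 0.49391623949117236 [ 0.03369269 -0.51394453 -2.29782538] [-0.14 -0.01  2.48]
235 257
```

View pics/pl1.png

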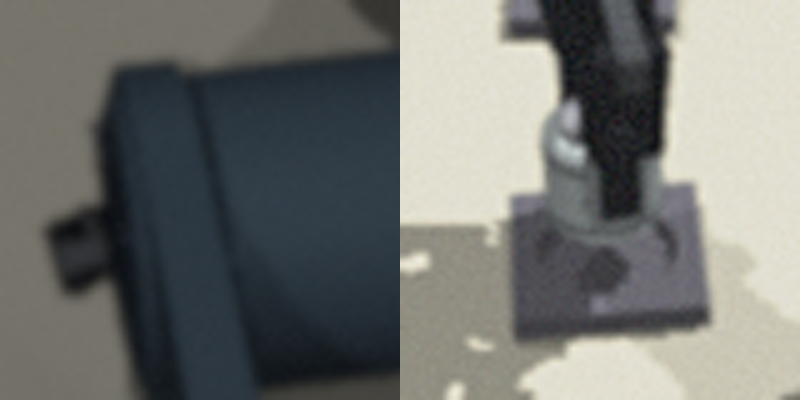

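The side half shows the gripped mount over the round holder. The cup's edges are at columns 545 and 663 of the crop, and the pocket arcs are at about 545 and 673.

```bash
python3 - <<'E'
from h import *
for z in(.04,.05): print("cup",onz("side",(235.8,252),z))
print("pocket",onz("side",(236.8,266),.01))
t=cv2.imread("pics/top0.png"); g=cv2.cvtColor(t,cv2.COLOR_BGR2GRAY)
# round pocket ring in the top view: dark ring
p=g[244:276,338:373].astype(float); bh=cv2.morphologyEx(p.astype(np.uint8),cv2.MORPH_BLACKHAT,np.ones((7,7)))
ys,xs=np.where(bh>8); k=np.hypot(xs+338-356,ys+244-260)<15; e=cv2.fitEllipse(np.c_[xs[k]+338,ys[k]+244].astype(np.float32)); print(e,k.sum(),onz("top",e[0],.008))
E
```

```text
cup [0.46999434 0.1642678  0.04      ]
cup [0.47112149 0.15193784 0.05      ]
pocket [0.47087151 0.15981263 0.01      ]
((355.4570617675781, 259.1078796386719), (22.75850486755371, 23.21280288696289), 116.1545181274414) 47 [0.4702565  0.16032638 0.008     ]
```

>>> send_rows:
  dr:
    - [0,0,0]
    - [0,0,0]
    - [0,0,0]
    - [0,0,0]
    - [0,0,0]
    - [0,0,0]
    - [0,0,0]
    - [0,0,0]
  xyz:
    - [0.14,0.04,0]
    - [0.14,0.04,0.7]
    - [0.14,0.04,1.4]
    - [0.14,0.04,1.9]
    - [0.14,0.04,2.2]
    - [0.14,0.04,2.35]
    - [0.14,0.04,2.35]
    - [0.14,0.04,2.35]
  jaw: [30,30,30,30,30,30,30,30]

```text
time_s: 22.35
eef_pos: [0.4702, 0.1601, 0.0363]
eef_rot: [-0.0, 0.991, 0.132, 0.0]
wrist_force: [-0.1, -0.7, -1.0]
opening: 0.493
grasp_force: 61.2
```

>>> send_rows:
  dr:
    - [0,0,0]
    - [0,0,0]
    - [0,0,0]
    - [0,0,0]
    - [0,0,0]
    - [0,0,0]
    - [0,0,0]
    - [0,0,0]
  xyz:
    - [0,0,0.05]
    - [0,0,0.05]
    - [0,0,0.05]
    - [0,0,0.05]
    - [0,0,0.05]
    - [0,0,-2]
    - [0,0,-6]
    - [0,0,-8.5]
  jaw: [30,30,60,80,85,85,90,90]

```text
time_s: 23.35
eef_pos: [0.4706, 0.1602, 0.1229]
eef_rot: [0.0, 0.991, 0.132, 0.001]
wrist_force: [-0.3, -0.2, 0.3]
opening: 0.901
grasp_force: 0.0
```

>>> send_rows:
  dr:
    - [0,0,0]
    - [0,0,0]
    - [0,0,0]
    - [0,0,0]
    - [0,0,0]
    - [0,0,0]
    - [0,0,0]
    - [0,0,0]
  xyz:
    - [3.8,4.8,0]
    - [7.7,9.6,0]
    - [7.7,9.6,0]
    - [7.7,9.6,0]
    - [7.7,9.6,0]
    - [7.7,9.6,0]
    - [7.7,9.6,0]
    - [7.7,9.6,0]
  jaw: [90,90,90,90,90,90,90,90]

```text
time_s: 24.35
eef_pos: [0.5693, 0.0879, 0.1213]
eef_rot: [0.0, 0.991, 0.132, 0.0]
wrist_force: [-0.5, -0.2, -0.3]
opening: 0.901
grasp_force: 0.0
```

```bash
python3 - <<'E'
from h import *
o=ctrl.get_obs();print(o["eef_pos"],o["opening"],togo((.5697,.0875,.029)))
b=ctrl.camera("side")
u,v=map(int,proj("side",np.array([.52,.13,.03]))); B=b[v-60:v+60,u-80:u+80]
cv2.imwrite("pics/pl2.png",cv2.resize(B,(800,600),interpolation=cv2.INTER_CUBIC)[:,:,::-1])
E
```

```text
[0.56932833 0.08788097 0.12131192] 0.9006015407311775 [0.02 0.05 9.23]
```

View pics/pl2.png

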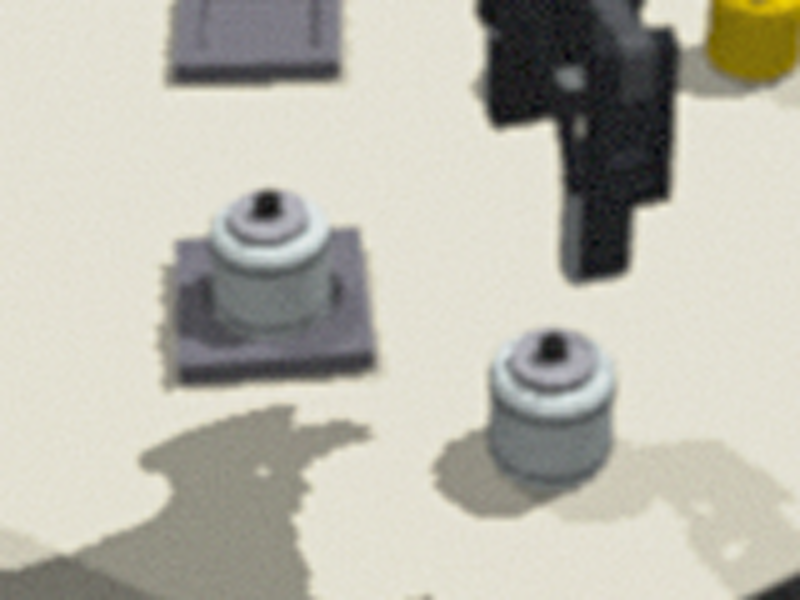

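The soft mount stands upright in the round pocket at (268,260). The stiff one stands at (550,410), below the open fingers.

>>> send_rows:
  dr:
    - [0,0,0]
    - [0,0,0]
    - [0,0,0]
    - [0,0,0]
    - [0,0,0]
    - [0,0,0]
    - [0,0,0]
    - [0,0,0]
  xyz:
    - [0,0,4]
    - [0,0,7.5]
    - [0,0,9.1]
    - [0,0,9.1]
    - [0,0,9.1]
    - [0,0,9.1]
    - [0,0,9.1]
    - [0,0,9.1]
  jaw: [90,90,90,90,50,30,30,30]

```text
time_s: 25.4
eef_pos: [0.571, 0.0876, 0.0322]
eef_rot: [0.0, 0.991, 0.132, 0.002]
wrist_force: [-1.6, 0.8, 6.0]
opening: 0.501
grasp_force: 60.8
```

```bash
python3 - <<'E'
from h import *
o=ctrl.get_obs();print(o["eef_pos"],togo((.4525,.3445,.0)))
t=cv2.imread("pics/side0.png")
# square pocket in the first top picture: black-hat edges -> box
g=cv2.cvtColor(cv2.imread("pics/top0.png"),cv2.COLOR_BGR2GRAY)
p=g[250:286,252:289]; cv2.imwrite("pics/sq.png",p)
print(p[::2,::2])
E
```

```text
[0.57096    0.08757364 0.03220589] [ -4.72 -27.9    3.18]
[[107 107 106 106 106 106 103 101 104 102 101 101  97 100 100  95  95  99
  105]
 [107 101  93  91  92  91  88  85  88  85  82  81  79  77  76  72  70  81
  102]
 [102  79  73  70  70  69  68  67  69  69  69  69  69  67  66  64  65  70
  101]
 [101  73  67  65  63  63  63  64  66  64  64  65  65  63  61  65  64  70
  101]
 [100  74  66  60  60  57  57  60  64  65  64  64  66  66  64  65  65  67
   98]
 [101  76  66  60  64  64  65  66  67  69  70  70  70  68  68  66  66  63
   93]
 [102  76  68  61  65  67  68  69  68  69  69  70  68  69  69  68  67  64
   93]
 [102  79  68  62  67  68  68  68  67  68  69  69  69  70  69  68  68  67
   92]
 [102  79  69  63  66  69  69  68  70  70  69  69  69  69  69  69  69  66
   79]
 [104  81  69  64  67  70  70  69  68  69  69  70  70  70  69  68  69  67
   74]
 [105  82  69  64  67  71  70  69  69  70  68  68  70  70  70  69  69  69
   74]
 [105  85  70  64  68  68  69  69  69  71  69  69  70  70  71  68  69  68
   73]
 [106  85  70  65  68  70  69  69  70  69  69  70  71  69  70  69  69  68
   75]
 [107  86  70  65  66  69  70  70  69  69  69  70  69  70  70  69  69  68
   75]
 [107  88  70  63  65  69  70  70  70  69  69  70  69  69  69  68  69  68
   75]
 [106  91  69  65  63  66  67  68  66  67  68  68  66  66  67  67  68  69
   74]
 [107  91  69  66  66  66  66  68  68  69  69  69  69  70  69  70  69  68
   76]
 [107  91  69  66  67  68  68  69  69  70  70  70  70  70  70  71  71  71
   80]]
```

>>> send_rows:
  dr:
    - [0,0,0]
    - [0,0,0]
    - [0,0,0]
    - [0,0,0]
    - [0,0,0]
    - [0,0,0]
    - [0,0,0]
    - [0,0,0]
  xyz:
    - [0,0,-3.5]
    - [0,0,-7]
    - [-0.9,-5.6,-7]
    - [-1.8,-11.2,-7]
    - [-2.7,-16.8,-7]
    - [-3.6,-22.4,-7]
    - [-4.45,-27.8,-7]
    - [-4.45,-27.8,-5]
  jaw: [30,30,30,30,30,30,30,30]

```text
time_s: 26.4
eef_pos: [0.453, 0.3485, 0.0821]
eef_rot: [-0.001, 0.991, 0.135, 0.002]
wrist_force: [0.5, -1.3, -2.5]
opening: 0.493
grasp_force: 61.8
```

>>> send_rows:
  dr:
    - [0,0,0]
    - [0,0,0]
    - [0,0,0]
    - [0,0,0]
    - [0,0,0]
    - [0,0,0]
    - [0,0,0]
    - [0,0,0]
  xyz:
    - [0,0,1]
    - [0,0,2]
    - [0,0,2]
    - [0,0,2]
    - [0,0,2]
    - [0,0,2]
    - [0,0,2]
    - [0,0,2]
  jaw: [30,30,30,30,30,30,30,30]

```text
time_s: 27.4
eef_pos: [0.4538, 0.3443, 0.0603]
eef_rot: [-0.0, 0.991, 0.132, 0.0]
wrist_force: [0.2, 0.7, -3.0]
opening: 0.491
grasp_force: 61.8
```

```bash
python3 - <<'E'
from h import *
o=ctrl.get_obs();print(o["eef_pos"],o["opening"],o["wrist_force"],togo((.4535,.3445,.0362)))
b=ctrl.camera("side")
u,v=map(int,proj("side",np.array([.4535,.3445,.03]))); B=b[v-40:v+40,u-50:u+50];print(u,v)
cv2.imwrite("pics/pl3.png",cv2.resize(B,(750,600),interpolation=cv2.INTER_CUBIC)[:,:,::-1])
E
```

```text
[0.45375123 0.34432228 0.06025493] 0.49109977900966106 [ 0.22337436  0.69396642 -3.03049682] [-0.02 -0.02  2.41]
233 203
```

View pics/pl3.png

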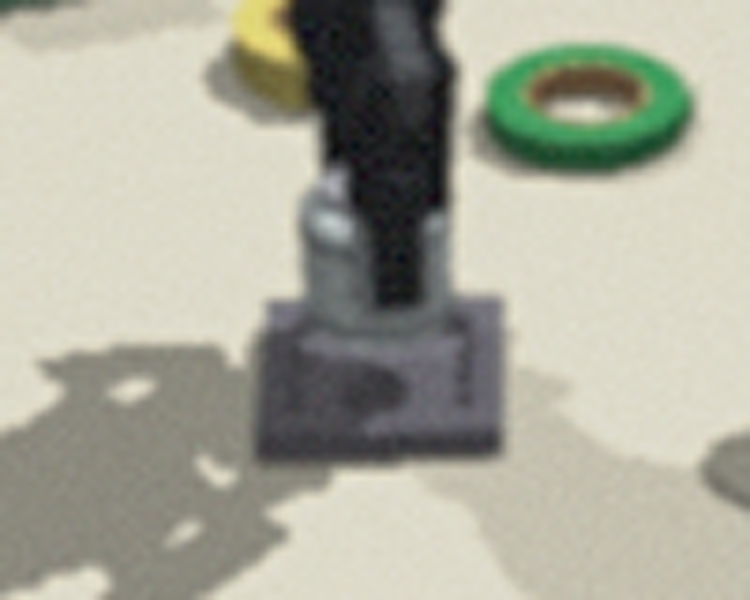

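The side view shows the cup at columns 303–452 over the square holder at columns 260–503, which is centred to about a millimetre. The tapes are clear. Now I lower it.

>>> send_rows:
  dr:
    - [0,0,0]
    - [0,0,0]
    - [0,0,0]
    - [0,0,0]
    - [0,0,0]
    - [0,0,0]
    - [0,0,0]
    - [0,0,0]
  xyz:
    - [-0.05,0,0.4]
    - [-0.05,0,1]
    - [-0.05,0,1.6]
    - [-0.05,0,2]
    - [-0.05,0,2.3]
    - [-0.05,0,2.4]
    - [-0.05,0,2.4]
    - [-0.05,0,2.4]
  jaw: [30,30,30,30,30,30,30,30]

```text
time_s: 28.45
eef_pos: [0.4534, 0.3442, 0.0363]
eef_rot: [-0.0, 0.991, 0.132, 0.0]
wrist_force: [-0.5, 0.4, -2.1]
opening: 0.493
grasp_force: 61.9
```

No rim contact, so the mount is in the pocket. I'll release and rise, then back off.

>>> send_rows:
  dr:
    - [0,0,0]
    - [0,0,0]
    - [0,0,0]
    - [0,0,0]
    - [0,0,0]
    - [0,0,0]
    - [0,0,0]
    - [0,0,0]
  xyz:
    - [0,0,0.06]
    - [0,0,0.06]
    - [0,0,0.06]
    - [0,0,0.06]
    - [0,0,0.06]
    - [0,0,-2]
    - [0,0,-6]
    - [0,0,-11]
  jaw: [30,30,60,80,85,85,90,90]

```text
time_s: 29.45
eef_pos: [0.4524, 0.3437, 0.1462]
eef_rot: [0.0, 0.991, 0.132, -0.001]
wrist_force: [0.1, 0.3, -1.0]
opening: 0.903
grasp_force: 0.0
```

>>> send_rows:
  dr:
    - [0,0,0]
    - [0,0,0]
    - [0,0,0]
    - [0,0,0]
    - [0,0,0]
    - [0,0,0]
    - [0,0,0]
    - [0,0,0]
  xyz:
    - [-3,5,-6]
    - [-6,10,-10]
    - [-9,15,-10]
    - [-10,20,-10]
    - [-10,26,-10]
    - [-10,32,-10]
    - [-10,37,-10]
    - [-10,37,-10]
  jaw: [90,90,90,90,90,90,90,90]

```text
time_s: 30.45
eef_pos: [0.4542, -0.0424, 0.2463]
eef_rot: [0.0, 0.992, 0.129, 0.0]
wrist_force: [0.3, 0.9, 0.3]
opening: 0.9
grasp_force: 0.0
```

```bash
python3 - <<'E'
from h import *
print(ctrl.get_obs()["eef_pos"])
a=ctrl.camera("top");b=ctrl.camera("side"); g=cv2.cvtColor(a,cv2.COLOR_RGB2GRAY)
for P in [(.5873,.3147,.05),(.4703,.1603,.055),(.4534,.3442,.055)]:
    u,v=map(int,np.round(proj("top",np.array(P)))); p=g[v-7:v+8,u-7:u+8]; ys,xs=np.mgrid[v-7:v+8,u-7:u+8]; w=np.clip(45.-p,0,None)
    c=((w*xs).sum()/w.sum(),(w*ys).sum()/w.sum()); print(p.min(),np.round(c,1),onz("top",c,P[2]))
B=b[170:320,150:350]
cv2.imwrite("pics/fin.png",cv2.resize(B,(800,600),interpolation=cv2.INTER_CUBIC)[:,:,::-1])
E
```

```text
[ 0.45415851 -0.04243358  0.24626147]
18 [282.2 205.3] [0.58816039 0.3161108  0.05      ]
19 [357.6 259.4] [0.47001634 0.16162622 0.055     ]
51 [nan nan] [nan nan nan]<stdin>:6: RuntimeWarning: invalid value encountered in scalar divide
```

View pics/fin.png

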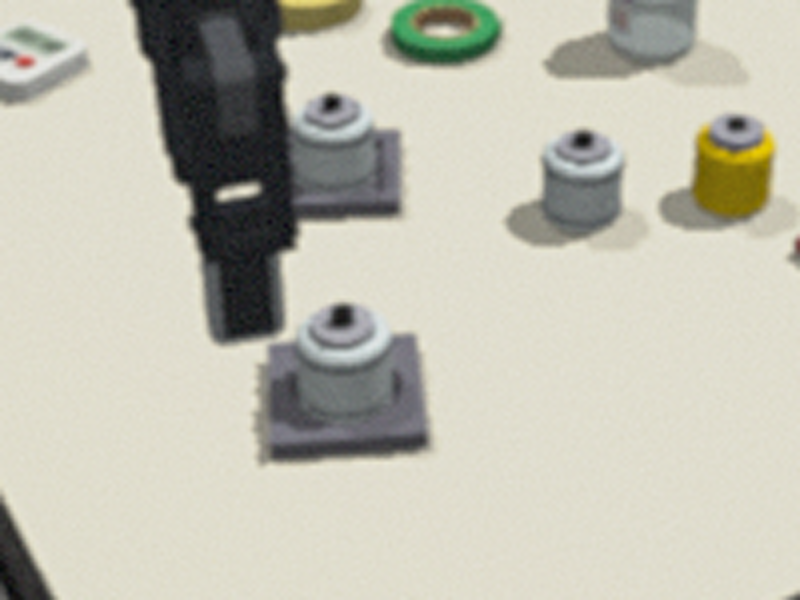

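The side view shows the soft mount upright in the round pocket at (343,360) and the stiff one upright in the square pocket at (333,140). The medium one is in place at (583,180), and the tapes, bottle and arm are clear. I'm handing in.

```bash
python3 -c "
from bench import ctrl
print(ctrl.hand_in())"
```

```text
the job is handed in; nothing more can be done
None
```

I tested all three mounts at no more than about 15 N, then put the softest (middle) in the round pocket and the stiffest (right) in the square pocket, left the medium one (left) in place, and handed in at about 30.5 s; the hand-in returned no verdict.

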